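Calibration weights out on the rail in order of size

TASK

Set the four steel calibration weights out on the weight rail in order of size, one standing upright on the middle of each round pad: the smallest on the pad next to the tall pin, rising to the largest on the pad at the far end from the pin. Leave the glass beaker that stands among the weights where it is.

Things in the scene. Friction and masses are not known exactly. Their poses are not given: they have to be found in the camera images.
- weight_1_center (a point): The smallest of four loose steel calibration weights (upright turned cylinder, with a narrower neck and knob as its top quarter): body 22 mm across, smooth and round, 33 mm high; 44 mm high with the knob; about 90 g. The point is on its axis, half-way up (22 mm above its underside), so a grasp there holds the body; z up its axis. It stands on the bench top (z = 0).
- weight_2_center (a point): The second smallest of four loose steel calibration weights (upright turned cylinder, with a narrower neck and knob as its top quarter): body 28 mm across, smooth and round, 41 mm high; 54 mm high with the knob; about 180 g. The point is on its axis, half-way up (27 mm above its underside), so a grasp there holds the body; z up its axis. It stands on the bench top (z = 0).
- weight_3_center (a point): The second largest of four loose steel calibration weights (upright turned cylinder, with a narrower neck and knob as its top quarter): body 34 mm across, smooth and round, 49 mm high; 64 mm high with the knob; about 330 g. The point is on its axis, half-way up (32 mm above its underside), so a grasp there holds the body; z up its axis. It stands on the bench top (z = 0).
- weight_4_center (a point): The largest of four loose steel calibration weights (upright turned cylinder, with a narrower neck and knob as its top quarter): body 42 mm across, smooth and round, 58 mm high; 76 mm high with the knob; about 600 g. The point is on its axis, half-way up (38 mm above its underside), so a grasp there holds the body; z up its axis. It stands on the bench top (z = 0).
- pad_a_top (a point): One of four equal round black pads fixed in a row on a low aluminium rail (300 x 46 mm, 12 mm high) lying roughly left to right on the bench: the end pad at the left (+y) end of the rail. Flat, 46 mm across, no rim. The point is the centre of its top face, 18 mm above the bench; neighbouring pads are 54 to 70 mm apart, centre to centre; y runs along the rail to its left end, x across it, z up.
- pad_b_top (a point): One of four equal round black pads fixed in a row on a low aluminium rail (300 x 46 mm, 12 mm high) lying roughly left to right on the bench: the next pad after pad_a. Flat, 46 mm across, no rim. The point is the centre of its top face, 18 mm above the bench; neighbouring pads are 54 to 70 mm apart, centre to centre; y runs along the rail to its left end, x across it, z up.
- pad_c_top (a point): One of four equal round black pads fixed in a row on a low aluminium rail (300 x 46 mm, 12 mm high) lying roughly left to right on the bench: the next pad after pad_b. Flat, 46 mm across, no rim. The point is the centre of its top face, 18 mm above the bench; neighbouring pads are 54 to 70 mm apart, centre to centre; y runs along the rail to its left end, x across it, z up.
- pad_d_top (a point): One of four equal round black pads fixed in a row on a low aluminium rail (300 x 46 mm, 12 mm high) lying roughly left to right on the bench: the end pad at the right (-y) end of the rail. Flat, 46 mm across, no rim. The point is the centre of its top face, 18 mm above the bench; neighbouring pads are 54 to 70 mm apart, centre to centre; y runs along the rail to its left end, x across it, z up.
- pin_foot (a point): The tall thin steel pin with a round head (43 mm high, 14 mm across the head) that stands fixed at one end of the rail, beyond the end pad, about 41 mm from that pad's centre; the other end has only a low screw head. It is at the left end on some days and at the right on others. The point is the centre of the pin's foot, on the rail's top, 12 mm above the bench.
- beaker_center (a point): Empty clear glass beaker, 45 mm across, 58 mm high, loose, standing among the weights; not to be handled. The point is on its axis, half-way up; z up.

How it is judged:
At the end, for the whole second after the job is handed in: Counted from the pin's end of the rail, the pads carry the weights 1, 2, 3, 4 (smallest to largest), each with its axis within 12 mm of its pad's centre, standing on the pad (height within 4 mm), upright within 0.1 rad, at rest (((horizontal distance between pin_foot and pad_a_top below 0.08 m and horizontal distance between weight_1_center and pad_a_top below 0.012 m and horizontal distance between weight_2_center and pad_b_top below 0.012 m and horizontal distance between weight_3_center and pad_c_top below 0.012 m and horizontal distance between weight_4_center and pad_d_top below 0.012 m) or (horizontal distance between pin_foot and pad_d_top below 0.08 m and horizontal distance between weight_1_center and pad_d_top below 0.012 m and horizontal distance between weight_2_center and pad_c_top below 0.012 m and horizontal distance between weight_3_center and pad_b_top below 0.012 m and horizontal distance between weight_4_center and pad_a_top below 0.012 m)) and height (world z) of weight_1_center between 0.036 and 0.044 m and angle between each of weight_1_center, weight_2_center, weight_3_center, weight_4_center's own z axis and vertical below 0.1 rad and linear speed of each of weight_1, weight_2, weight_3, weight_4 below 0.02 m/s and height (world z) of weight_2_center between 0.041 and 0.049 m and height (world z) of weight_3_center between 0.046 and 0.054 m and height (world z) of weight_4_center between 0.052 and 0.06 m); the robot touches nothing.
It fails at once if the beaker is pushed or lifted more than 30 mm from its place, or tipped (distance of beaker_center from where it was at the start of the episode above 0.03 m or angle between beaker_center's own z axis and vertical above 0.4 rad).
It also fails if it takes over 110 s, if anything falls off the work surface, if the arm or the gripper's body presses on something with over 40 N, if the wrist force passes 120 N, or if a joint passes its speed limit or range.

ROBOT

A 6-joint arm with a two-finger parallel gripper is mounted at the origin on a cart in front of the work surface, level with it; the furniture and walls round the work are solid. World frame = base frame: x ahead of the robot, y to its left, z up, the work surface at z = 0. Lengths are in m, angles in rad, forces in N, time in s.
With the tool pointing down it reaches from about 0.35 to 0.975 m from the base axis. Payload 4.9 kg.
Tool frame: the origin (TCP) lies between the finger pads; the fingertips stand 19 mm ahead of it and the grasp point (between the pads) is the TCP; z points along the fingers, y is the line along which they close (so a half turn about z gives the same grasp; the last joint's range is limited). The gripper opens to 85 mm and grips with 20 to 120 N. Pads are 22 mm wide; open, the fingers measure 114 mm over their backs; the gripper's body (76 mm by 85 mm) begins 54 mm behind the grasp point. The pads swing forward as they close: fully open they stand 13 mm farther back than shut.
Start: joints at [1.011, 0.053, 1.613, -0, 1.476, -0.119], TCP at [0.267, 0.565, 0.25] pointing down, gripper open.
Joint ranges: [-3.01, 3.01], [-1.01, 2.22], [0.06, 2.58], [-1.02, 4.17], [0.09, 2.62], [-3.14, 3.14]. Speed limits (rad/s): [2.57, 2.57, 3.14, 3.14, 3.14, 3.14].

INTERFACE

Orientations are given as a rotation vector (axis times angle).
In Python, from station import ctrl gives the robot as it stands. The module is installed in compiled form; this text tells all that it offers.
- The arm moves only by the tool servo_tool, never from a script. Its argument "increments" is a list that holds one entry, the list of rows, each a list of 5 numbers: the finger opening in cm, from 0 to 8.54, then the shift along the tool's x, y, z in cm, then the turn about the tool's z in degrees. A call has 1 to 5 rows; each row is the pose to reach, as a shift and turn from the pose commanded when the call began, along the tool's axes at that moment; what a row does not reach only later rows make up. A row lasts 1/10 s, in which the tool goes at most 50 mm and 8.59 degrees, less where a joint would pass 70% of its speed; a pose out of reach is approached as far as the arm can. A call with a gripper value outside its range is refused whole. The fingers move at their own pace and stop on an object; "newtons" is the grip in N (left out, the last holds). Time passes only in rows, so rows that repeat a pose let the fingers close. It gives the time, the measured TCP pose, the force, the opening and the grip force at its end, in the units of the state.
- ctrl.get_obs(): the state, without advancing time (a new reading comes with each control period).
- ctrl.get_image(name): name is "side" or "top" or "wrist"; returns a dict with "img" (420x560x3 uint8, red, green, blue), "fx", "fy", "cx", "cy" (pixels), "rvec" (rotation vector, rad) and "tvec" (3), from world to camera coordinates, as OpenCV has them; the wrist camera has in their place "mount" (4x4, takes a point from camera to tool coordinates, whose origin is the TCP and whose axes are the flange's). Camera axes: x right, y down, z forward; pixel columns grow to the right and rows downward; lengths in m; the calibration is good to about 2 mm. A picture is of the moment at which its call begins: read the wrist's pose just before it. There is no depth.
- ctrl.finish_job(): hands the job in; it is judged then, once.
The state is a dict: "t": time; "q": joint angles; "dq": joint speeds; "effort": joint torques, N m; "tool_pos": TCP position; "tool_rot": TCP orientation; "contact_force": force on the tool from outside, world axes, zero at the start; "wrist_torque": the same for the moment, N m; "opening": finger opening in m; "grip_force": force on a finger pad.
Only numpy, scipy, OpenCV 4.12 (cv2) and the standard library are available. Lean on these libraries where they do the work, as an engineer would, in place of code of your own. Each camera call takes 0.05 s, during which the arm holds its last target. There are 200 camera calls.

## Working session

There is one attempt and no reset: what is moved stays moved. The work goes in short steps, Python scripts to look and compute and a tool call to move; the robot and the scene stay as the last step left them, time stands still between calls to the robot, and variables do not carry over. Pictures are saved under pics/ and viewed, at most 14 in all, crops included, and the job is handed in when it is done.

Besides the shell and the picture viewer there is one more tool, called after "Call:" as name(argument=value, ...) on one line, values as JSON. servo_tool: Moves the arm, as the interface text tells. Its arguments: {"type":"object","properties":{"increments":{"type":"array"},"newtons":{"type":"number"}},"required":["increments"]}

```bash
mkdir -p pics
python3 - <<'E'
from station import ctrl
import cv2,numpy as np
o=ctrl.get_obs();print(o['t'],o['tool_pos'],o['tool_rot'])
for n in('top','side'):
    d=ctrl.get_image(n);cv2.imwrite(f'pics/{n}0.png',d['img'][:,:,::-1])
    print(n,{k:np.round(v,4).tolist() for k,v in d.items() if k!='img'})
E
```

```text
0.0 [0.26633815 0.56475574 0.249059  ] [-0.6866147  -3.06493293  0.00308154]
top {'fx': 386.0532, 'fy': 386.0532, 'cx': 281.7504, 'cy': 203.1021, 'rvec': [2.1845, -2.1493, 0.143], 'tvec': [-0.3321, 0.5269, 0.8358]}
side {'fx': 537.0662, 'fy': 537.0662, 'cx': 276.3245, 'cy': 196.5934, 'rvec': [2.1955, -0.2027, 0.0806], 'tvec': [-0.5751, -0.0595, 1.1304]}
```

View pics/top0.png

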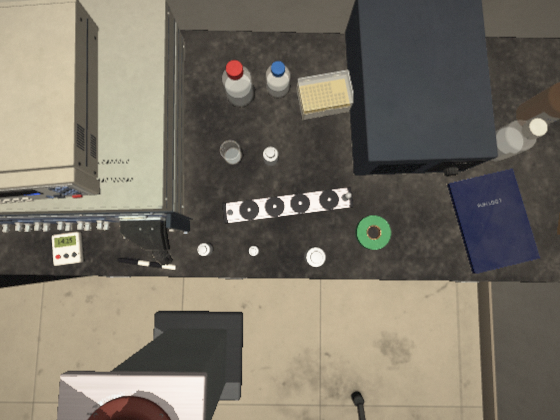

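View pics/side0.png

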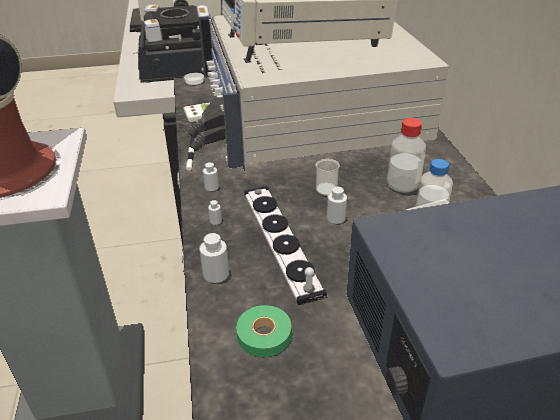

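The pin is at the right (-y) end, at top-view pixel (347,197). I read w2 at (204,250), w1 at (253,251), w4 at (316,257), w3 at (270,155) and the beaker at (231,152). Next I'll turn these into positions.

```bash
cat > h.py <<'E'
from station import ctrl
import cv2,numpy as np
from scipy.spatial.transform import Rotation as R
def cam(d,obs=None):
    if 'mount' in d:
        T=np.eye(4);T[:3,:3]=R.from_rotvec(obs['tool_rot']).as_matrix();T[:3,3]=obs['tool_pos']
        M=T@np.array(d['mount']);return M[:3,:3],M[:3,3]
    Rm=R.from_rotvec(d['rvec']).as_matrix();return Rm.T,-Rm.T@np.array(d['tvec'])
def ray(d,uv,z,obs=None):
    Rm,c=cam(d,obs);v=Rm@np.array([(uv[0]-d['cx'])/d['fx'],(uv[1]-d['cy'])/d['fy'],1])
    return c+v*(z-c[2])/v[2]
def proj(d,p,obs=None):
    Rm,c=cam(d,obs);v=Rm.T@(np.array(p)-c);return d['fx']*v[0]/v[2]+d['cx'],d['fy']*v[1]/v[2]+d['cy']
E
python3 - <<'E'
from h import *
d=ctrl.get_image('top');g=cv2.cvtColor(d['img'],cv2.COLOR_RGB2GRAY)
cv2.imwrite('pics/crop1.png',cv2.resize(d['img'][130:280,180:380,::-1],None,fx=4,fy=4,interpolation=cv2.INTER_CUBIC))
m=(g>150).astype(np.uint8);n,l,s,c=cv2.connectedComponentsWithStats(m)
H={'w2':(204,250,.041),'w1':(253,251,.033),'w4':(316,257,.058),'w3':(270,155,.049)}
for k,(u,v,h) in H.items():
    i=l[v-2:v+3,u-2:u+3].max();print(k,s[i],c[i],ray(d,c[i],h),)
# pads: dark blobs in rail
b=(g<70).astype(np.uint8);
rail=np.zeros_like(g);hull=cv2.convexHull(np.array([(228,204),(350,190),(350,206),(228,222)]));cv2.fillConvexPoly(rail,hull,1)
n,l,s,c=cv2.connectedComponentsWithStats(b*rail)
for i in range(1,n):
    if s[i][4]>100:print(s[i],c[i],ray(d,c[i],.018))
E
```

```text
w2 [197 243  13  13 128] [203.2109375 249.140625 ] [ 0.42662623 -0.15256495  0.041     ]
w1 [249 246  10  10  80] [253.125 250.5  ] [ 0.42530256 -0.26159446  0.033     ]
w4 [306 247  20  20 299] [315.40802676 256.72575251] [ 0.41417258 -0.39747739  0.058     ]
w3 [263 147  15  15 169] [270.02366864 153.63313609] [ 0.64171419 -0.29521996  0.049     ]
[320 192  18  18 225] [328.68444444 199.74222222] [ 0.54367294 -0.4314317   0.018     ]
[291 195  18  17 190] [300.09473684 202.30526316] [ 0.53660905 -0.36572247  0.018     ]
[266 198  18  14 133] [274.59398496 203.58646617] [ 0.53264812 -0.30728072  0.018     ]
[240 201  18  16 158] [248.03797468 207.44303797] [ 0.52273249 -0.24673958  0.018     ]
```

View pics/crop1.png

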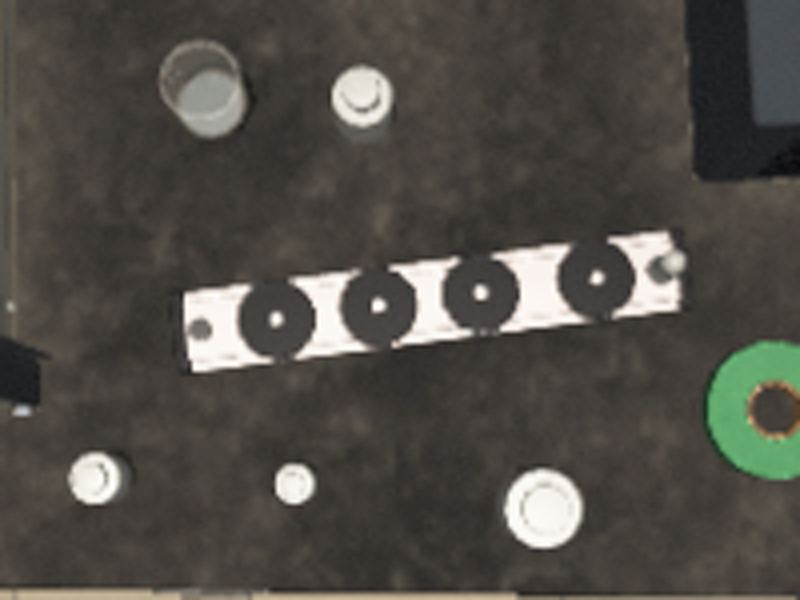

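```bash
cat >> h.py <<'E'
YAW=6.5 # heading of tool y, deg (across the rail)
def axes(yaw):
    a=np.radians(yaw);y=np.array([np.cos(a),np.sin(a),0]);z=np.array([0,0,-1.]);return np.array([np.cross(y,z),y,z])
def state(o=None):
    o=o or ctrl.get_obs();M=R.from_rotvec(o['tool_rot']).as_matrix();return np.array(o['tool_pos']),np.degrees(np.arctan2(M[1,1],M[0,1]))
def plan(wps,p=None,yaw=None):
    """each waypoint (x,y,z,yaw): one call each; prints shift cm + turn deg"""
    if p is None:p,yaw=state()
    print('at',np.round(p,4),round(yaw,1))
    for w in wps:
        t=np.array(w[:3]);print(np.round(w,3),'->',np.round(axes(yaw)@(t-p)*100,2),round(yaw-w[3],1));p,yaw=t,w[3]
E
python3 - <<'E'
from h import *
d=ctrl.get_image('top')
for q in[(276.5,319),(378.5,306),(481,292.5),(597,277)]:
    print(ray(d,(180+(q[0]+.5)/4-.5,130+(q[1]+.5)/4-.5),.018))
plan([(.30,.34,.25,40),(.36,.11,.25,6.5),(.40,-.11,.25,6.5),(.42,-.26,.2,6.5)])
E
```

```text
[ 0.51832178 -0.24847834  0.018     ]
[ 0.52678366 -0.30659624  0.018     ]
[ 0.53557271 -0.36522809  0.018     ]
[ 0.54569096 -0.43186851  0.018     ]
at [0.2665 0.565  0.2495] 64.7
[ 0.3   0.34  0.25 40.  ] -> [-12.63 -18.92  -0.05] 24.7
[0.36 0.11 0.25 6.5 ] -> [-21.48 -10.19   0.  ] 33.5
[ 0.4  -0.11  0.25  6.5 ] -> [-22.31   1.48   0.  ] 0.0
[ 0.42 -0.26  0.2   6.5 ] -> [-15.13   0.29   5.  ] 0.0
```

Call:
servo_tool(increments=[[[6,-2.6,-3.8,0,5],[6,-5.1,-7.6,0,10],[6,-7.6,-11.4,0,15],[6,-10.1,-15.1,0,20],[6,-12.6,-18.9,0,25]]])

```text
t: 0.7
tool_pos: [0.2998, 0.3389, 0.25]
tool_rot: [1.338, 2.842, -0.0]
contact_force: [0.8, -0.7, 0.2]
opening: 0.0597
grip_force: 0.0
```

Call:
servo_tool(increments=[[[6,-4.3,-2,0,6.5],[6,-8.6,-4,0,13],[6,-12.9,-6.1,0,19],[6,-17.2,-8.2,0,25],[6,-21.5,-10.2,0,31.5]]])

```text
t: 1.2
tool_pos: [0.3589, 0.1083, 0.2504]
tool_rot: [2.06, 2.371, 0.001]
contact_force: [1.0, 0.0, -0.1]
opening: 0.0604
grip_force: 0.0
```

Call:
servo_tool(increments=[[[6,-4.5,0.3,0,0],[6,-9,0.6,0,0],[6,-13.5,0.9,0,0],[6,-18,1.2,0,0],[6,-22.3,1.5,0,0]]])

```text
t: 1.7
tool_pos: [0.4057, -0.1106, 0.2504]
tool_rot: [2.057, 2.374, 0.0]
contact_force: [0.4, 0.5, -0.4]
opening: 0.0598
grip_force: 0.0
```

Call:
servo_tool(increments=[[[6,-4.8,0,0,0],[6,-9.6,0,1.3,0],[6,-14.4,0.1,2.5,0],[6,-14.6,0.2,5,0],[6,-14.6,0.2,5,0]]])

```text
t: 2.2
tool_pos: [0.4267, -0.2525, 0.1962]
tool_rot: [-2.053, -2.367, 0.0]
contact_force: [-0.1, 1.4, -1.8]
opening: 0.0598
grip_force: 0.0
```

Run:
```python
from h import *
o=ctrl.get_obs();d=ctrl.get_image('wrist');print(o['t'],state(o),o['q']);print(np.round(d['mount'],3))
cv2.imwrite('pics/w1.png',d['img'][:,:,::-1])
for n,p in dict(w1=(.4253,-.2616,.044),w2=(.4266,-.1526,.054),w4=(.4142,-.3975,.076),a=(.5183,-.2485,.018),b=(.5268,-.3066,.018),c=(.5356,-.3652,.018),d=(.5457,-.4319,.018)).items():print(n,proj(d,p,o))
```

```text
2.2 (array([ 0.42673901, -0.25251718,  0.19616349]), np.float64(8.110858567349322)) [-6.84564477e-01 -2.18657011e-01  1.95960323e+00  7.24613376e-05
  1.40880628e+00 -8.26121077e-01]
[[-0.    -0.961 -0.278  0.07 ]
 [ 1.    -0.     0.    -0.001]
 [-0.    -0.278  0.961 -0.121]
 [ 0.     0.     0.     1.   ]]
w1 (np.float64(278.5504010629648), np.float64(210.6045073055742))
w2 (np.float64(299.6415952794418), np.float64(81.39183652062576))
w4 (np.float64(245.72235243855238), np.float64(358.67414987580696))
a (np.float64(374.3101304999075), np.float64(203.6634675188344))
b (np.float64(369.87321855063544), np.float64(258.65025909732867))
c (np.float64(366.0241243994359), np.float64(308.9199395234385))
d (np.float64(362.13482287940633), np.float64(360.66072003059185))
```

View pics/w1.png

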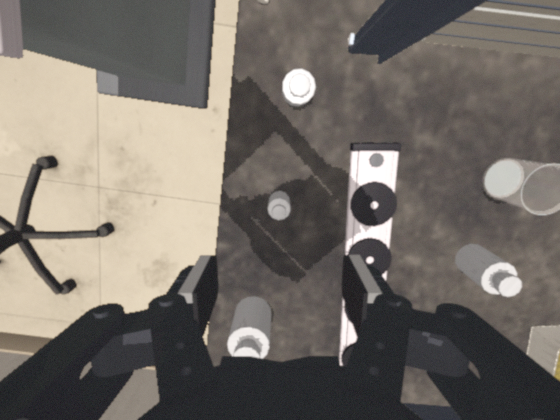

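Wrist view: w1's knob is at (279,211), w2 at (299,84), w4 at (248,349), w3 at (510,286), pad a at (374,204) and pad b at (370,259). All are close to the predictions.

Run:
```python
from h import *
o=ctrl.get_obs();d=ctrl.get_image('wrist')
for n,u,h in[('w1',(279,210.5),.044),('w2',(299,84),.054),('w4',(248,349),.076),('w3',(510,286),.064),('a',(374,204),.018),('b',(370,259),.018)]:print(n,ray(d,u,h,o))
plan([(.4253,-.2616,.10,8.1),(.4253,-.2616,.025,8.1),(.4253,-.2616,.12,8.1),(.5457,-.4319,.12,8.1),(.5457,-.4319,.045,8.1)])
```

```text
w1 [ 0.42691005 -0.26191335  0.044     ]
w2 [ 0.42744613 -0.15422964  0.054     ]
w4 [ 0.41632253 -0.3883665   0.076     ]
w3 [ 0.64321755 -0.2966476   0.064     ]
a [ 0.52001522 -0.24916811  0.018     ]
b [ 0.52915278 -0.30772019  0.018     ]
at [ 0.4283 -0.2522  0.1998] 8.3
[ 0.425 -0.262  0.1    8.1  ] -> [-0.89 -0.43  9.98] 0.2
[ 0.425 -0.262  0.025  8.1  ] -> [0.  0.  7.5] 0.0
[ 0.425 -0.262  0.12   8.1  ] -> [ 0.   0.  -9.5] 0.0
[ 0.546 -0.432  0.12   8.1  ] -> [-18.56   9.52   0.  ] 0.0
[ 0.546 -0.432  0.045  8.1  ] -> [0.  0.  7.5] 0.0
```

Call:
servo_tool(increments=[[[4.5,-0.9,-0.4,4.5,0],[4.5,-0.9,-0.4,9,0],[4.5,-0.9,-0.4,13,0],[4.5,-0.9,-0.4,16,0],[4.5,-0.9,-0.4,17.4,0]]])

```text
t: 2.8
tool_pos: [0.4254, -0.2605, 0.0248]
tool_rot: [-2.052, -2.375, -0.0]
contact_force: [-0.4, 0.8, 0.3]
opening: 0.0449
grip_force: 0.0
```

Call:
servo_tool(increments=[[[4.5,0,0,0,0],[1.5,0,0,0,0],[1.5,0,0,0,0],[1.5,0,0,0,0],[1.5,0,0,0,0]]], newtons=30)

```text
t: 3.3
tool_pos: [0.4278, -0.2634, 0.0291]
tool_rot: [2.053, 2.372, 0.001]
contact_force: [-0.6, 1.4, 7.0]
opening: 0.021
grip_force: 30.0
```

Call:
servo_tool(increments=[[[1.5,0,0,0,0],[1.5,0,0,-2,0],[1.5,0,0,-4.5,0],[1.5,0,0,-7.5,0],[1.5,0,0,-9.5,0]]])

```text
t: 3.8
tool_pos: [0.4269, -0.2629, 0.1242]
tool_rot: [2.054, 2.373, 0.0]
contact_force: [0.8, -1.6, -0.7]
opening: 0.0205
grip_force: 29.7
```

Run:
```python
from h import *
plan([(.5457,-.4319,.12,8.5)])
o=ctrl.get_obs();d=ctrl.get_image('side');u,v=map(int,proj(d,o['tool_pos']));print(u,v,o['opening'])
cv2.imwrite('pics/s2.png',cv2.resize(d['img'][max(0,v-75):v+75,max(0,u-100):u+100,::-1],None,fx=3,fy=3))
```

```text
at [ 0.4269 -0.2629  0.1242] 8.2
[ 0.546 -0.432  0.12   8.5  ] -> [-18.43   9.34   0.42] -0.3
210 162 0.02048236144061777
```

View pics/s2.png

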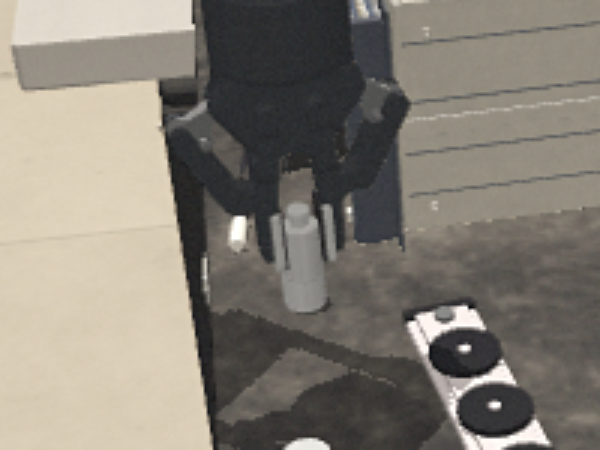

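w1 is held upright, but it sits low in the fingers, with its underside at about crop row 308 and the fingertips at about 265. I'll raise the grip force and lower it by feel.

Call:
servo_tool(increments=[[[1.5,-4.5,2.3,0,0],[1.5,-9,4.6,0,0],[1.5,-13.5,6.9,0,0],[1.5,-18.4,9.3,0.4,0],[1.5,-18.4,9.3,3,0]]], newtons=50)

```text
t: 4.35
tool_pos: [0.5488, -0.4376, 0.0955]
tool_rot: [2.05, 2.364, -0.002]
contact_force: [-0.4, -0.5, -0.5]
opening: 0.0203
grip_force: 49.8
```

Call:
servo_tool(increments=[[[1.5,0,0,1,0],[1.5,0,0,2,0],[1.5,0,0,2.5,0],[1.5,0,0,2.5,0]]])

```text
t: 4.75
tool_pos: [0.5438, -0.4298, 0.0656]
tool_rot: [-2.054, -2.375, -0.0]
contact_force: [-0.1, 0.3, -1.5]
opening: 0.0201
grip_force: 49.8
```

Run:
```python
from h import *
plan([(.5457,-.4319,.045,8.5)])
o=ctrl.get_obs();d=ctrl.get_image('side');u,v=map(int,proj(d,o['tool_pos']));print(u,v,o['opening'],o['contact_force'])
cv2.imwrite('pics/s3.png',cv2.resize(d['img'][max(0,v-65):v+85,max(0,u-100):u+100,::-1],None,fx=3,fy=3))
```

```text
at [ 0.5438 -0.4298  0.0656] 8.3
[ 0.546 -0.432  0.045  8.5  ] -> [-0.24  0.16  2.06] -0.2
298 244 0.02012774837653449 [-0.06485871  0.25281027 -1.52469126]
```

View pics/s3.png

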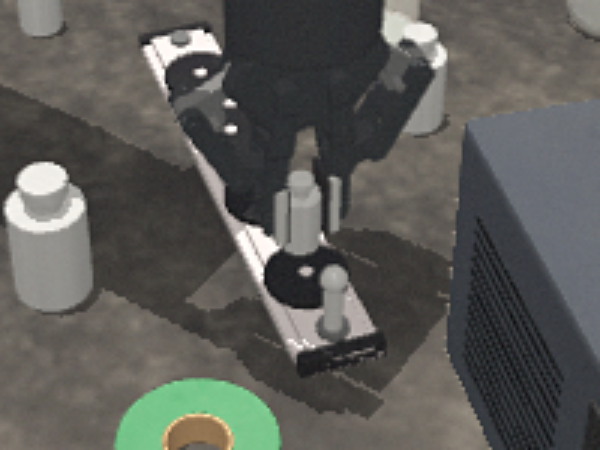

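w1's underside is about 31 mm below the TCP, with a gap to the pad of about 17 mm.

Call:
servo_tool(increments=[[[1.5,-0.1,0.1,0.6,0],[1.5,-0.2,0.1,1.2,0],[1.5,-0.2,0.1,1.5,0],[1.5,-0.2,0.1,1.5,0]]])

```text
t: 5.2
tool_pos: [0.5453, -0.4325, 0.0504]
tool_rot: [-2.055, -2.374, -0.0]
contact_force: [-0.5, 1.3, -1.0]
opening: 0.02
grip_force: 49.8
```

Call:
servo_tool(increments=[[[1.5,0,0,0.1,0],[1.5,0,0,0.2,0],[1.5,0,0,0.2,0]]])

```text
t: 5.5
tool_pos: [0.5458, -0.4328, 0.0493]
tool_rot: [2.056, 2.375, 0.0]
contact_force: [0.2, -0.4, -1.3]
opening: 0.0203
grip_force: 49.8
```

Call:
servo_tool(increments=[[[1.5,0,0,0.1,0],[1.5,0,0,0.2,0],[1.5,0,0,0.2,0]]])

```text
t: 5.8
tool_pos: [0.5458, -0.4329, 0.0474]
tool_rot: [2.056, 2.375, 0.0]
contact_force: [0.4, -0.5, -1.1]
opening: 0.0201
grip_force: 49.9
```

Call:
servo_tool(increments=[[[1.5,0,0,0.1,0],[1.5,0,0,0.2,0],[1.5,0,0,0.2,0]]])

```text
t: 6.1
tool_pos: [0.5459, -0.433, 0.0472]
tool_rot: [-2.056, -2.375, 0.0]
contact_force: [-3.1, 3.6, 7.1]
opening: 0.0201
grip_force: 50.7
```

Call:
servo_tool(increments=[[[1.5,0,0,0.1,0],[1.5,0,0,0.15,0],[1.5,0,0,0.15,0]]])

```text
t: 6.4
tool_pos: [0.546, -0.433, 0.0471]
tool_rot: [-2.055, -2.375, 0.001]
contact_force: [-6.2, 4.7, 13.5]
opening: 0.0203
grip_force: 51.4
```

Call:
servo_tool(increments=[[[1.5,0,0,-0.2,0],[4,0,0,-0.2,0],[4,0,0,-0.2,0],[4,0,0,-0.2,0]]])

```text
t: 6.8
tool_pos: [0.5457, -0.4327, 0.0454]
tool_rot: [-2.056, -2.375, -0.0]
contact_force: [-0.5, 1.1, -0.6]
opening: 0.04
grip_force: 0.0
```

Call:
servo_tool(increments=[[[4,0,0,-1,0],[4,0,0,-4,0],[4,0,0,-8.5,0],[4,0,0,-12.5,0],[4,0,0,-12.5,0]]])

```text
t: 7.3
tool_pos: [0.549, -0.4359, 0.1808]
tool_rot: [2.046, 2.364, -0.001]
contact_force: [1.1, 0.5, 1.0]
opening: 0.0401
grip_force: 0.0
```

Run:
```python
from h import *
plan([(.427,-.1536,.17,8.5)])
d=ctrl.get_image('top');print([proj(d,(.5457,-.4319,z)) for z in(.018,.062)])
cv2.imwrite('pics/t4.png',cv2.resize(d['img'][150:240,240:360,::-1],None,fx=5,fy=5,interpolation=cv2.INTER_CUBIC))
```

```text
at [ 0.549  -0.4359  0.1808] 8.3
[ 0.427 -0.154  0.17   8.5  ] -> [29.69 -8.02  1.08] -0.2
[(np.float64(328.8886754210249), np.float64(198.87133568445387)), (np.float64(331.62474939248006), np.float64(196.28516936228542))]
```

View pics/t4.png

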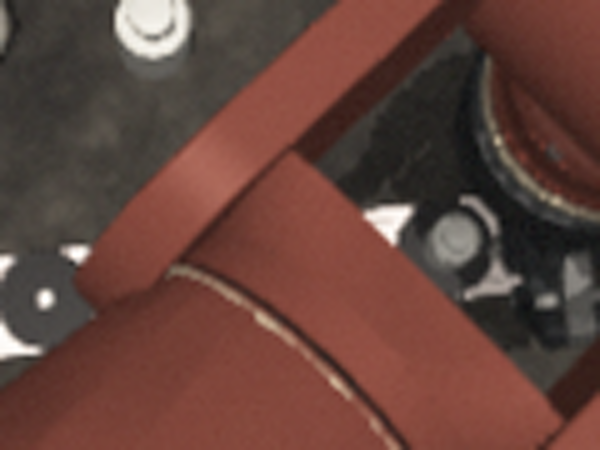

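w1 stands on pad d at about (331.5,197.5), where (331.6,196.3) was expected. Next is w2.

Call:
servo_tool(increments=[[[5,4.5,-1.2,0,0],[5,9,-2.4,0,0],[5,13.5,-3.6,0,0],[5,18,-4.8,0,0],[5,22.5,-6,0,0]]])

```text
t: 7.85
tool_pos: [0.4524, -0.2167, 0.1691]
tool_rot: [-2.055, -2.373, 0.0]
contact_force: [0.6, 0.1, 0.5]
opening: 0.0499
grip_force: 0.0
```

Call:
servo_tool(increments=[[[5,4,-1,0,0],[5,6.8,-1.7,0,0],[5,6.8,-1.7,0,0],[5,6.8,-1.7,0,0]]])

```text
t: 8.25
tool_pos: [0.4272, -0.1535, 0.1701]
tool_rot: [-2.055, -2.376, 0.001]
contact_force: [0.5, -0.0, -0.3]
opening: 0.05
grip_force: 0.0
```

Run:
```python
from h import *
o=ctrl.get_obs();d=ctrl.get_image('wrist');print(proj(d,(.427,-.1536,.054),o))
cv2.imwrite('pics/w5.png',d['img'][:,:,::-1])
plan([(.427,-.1536,.026,8.5)])
d=ctrl.get_image('top');cv2.imwrite('pics/t5.png',d['img'][:,:,::-1])
```

```text
(np.float64(280.6652205850466), np.float64(211.59303379579347))
at [ 0.4275 -0.1542  0.1704] 8.2
[ 0.427 -0.154  0.026  8.5  ] -> [ 0.07 -0.05 14.44] -0.3
```

View pics/w5.png

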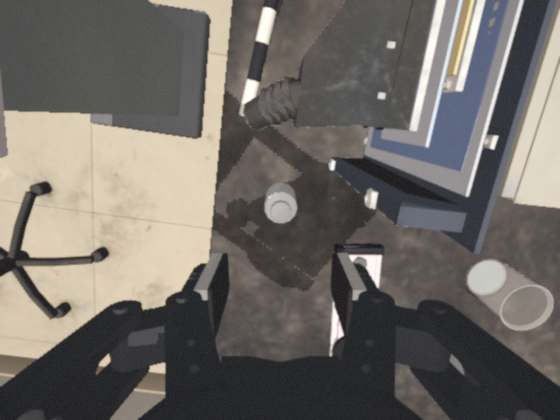

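w2's knob at (281,211) is centred, but an instrument panel lip at (330–467,160–235) lies near the +x finger. I'll locate it before going down.

Run:
```python
from h import *
o=ctrl.get_obs();w=ctrl.get_image('wrist');s=ctrl.get_image('side')
for z in(0,.03,.06,.09,.12,.15):
    print(z,[np.round(ray(w,u,z,o)[:2],3) for u in[(467,230),(330,160),(405,225)]],np.round(ray(s,(243,166),z)[:2],3))
a=s['img'][60:190,160:270,::-1];b=ctrl.get_image('top')['img'][190:270,130:260,::-1]
a=cv2.resize(a,(440,520));b=cv2.resize(b,(340,520*0+209));c=np.zeros((520,790,3),np.uint8);c[:,:440]=a;c[:209,450:]=b;cv2.imwrite('pics/c6.png',c)
```

```text
0 [array([ 0.614, -0.163]), array([ 0.468, -0.115]), array([ 0.552, -0.167])] [ 0.497 -0.092]
0.03 [array([ 0.594, -0.155]), array([ 0.463, -0.112]), array([ 0.538, -0.158])] [ 0.493 -0.138]
0.06 [array([ 0.574, -0.147]), array([ 0.457, -0.109]), array([ 0.525, -0.15 ])] [ 0.489 -0.184]
0.09 [array([ 0.553, -0.139]), array([ 0.452, -0.106]), array([ 0.511, -0.142])] [ 0.484 -0.231]
0.12 [array([ 0.533, -0.131]), array([ 0.447, -0.103]), array([ 0.497, -0.133])] [ 0.48  -0.277]
0.15 [array([ 0.513, -0.123]), array([ 0.442, -0.1  ]), array([ 0.483, -0.125])] [ 0.476 -0.323]
```

View pics/c6.png

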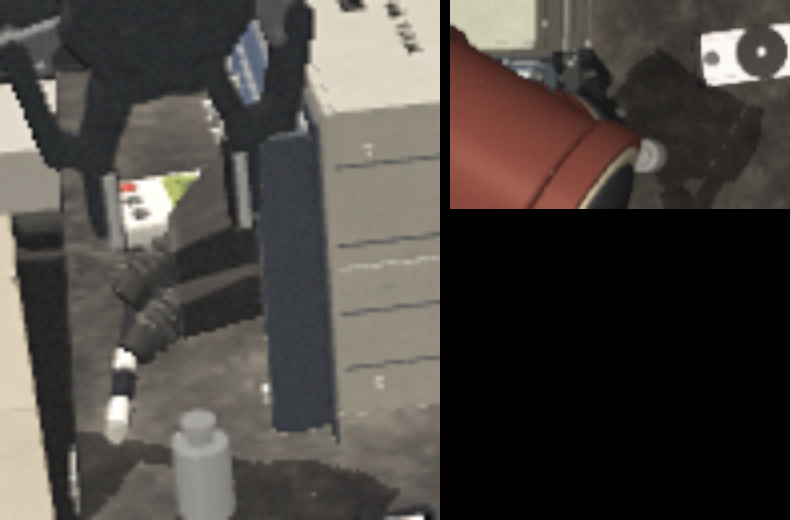

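The panel is vertical, with its corner near (.465,-.105) and a height of about .12 or more. With this yaw, the camera side of the gripper would come down beside it. I'll turn to yaw 60°, which puts a flat side of the body toward the corner and the camera over the bench front.

Call:
servo_tool(increments=[[[4.5,0,0,0,-8],[4.5,0,0,0,-16],[4.5,0,0,0,-24],[4.5,0,0,0,-32],[4.5,0,0,0,-40]]])

```text
t: 9.0
tool_pos: [0.4277, -0.1546, 0.1707]
tool_rot: [-1.113, -2.938, -0.0]
contact_force: [-0.7, 1.1, 0.3]
opening: 0.045
grip_force: 0.0
```

Call:
servo_tool(increments=[[[4.5,0,0,0,-8],[4.5,0,0,0,-12],[4.5,0,0,2,-12],[4.5,0,0,4,-12],[4.5,0,0,4,-12]]])

```text
t: 9.5
tool_pos: [0.425, -0.1535, 0.1274]
tool_rot: [-0.805, -3.028, -0.001]
contact_force: [-5.1, -0.2, -2.1]
opening: 0.0451
grip_force: 0.0
```

Run:
```python
from h import *
d=ctrl.get_image('wrist');cv2.imwrite('pics/w7.png',d['img'][:,:,::-1]);print(proj(d,(.427,-.1536,.054),ctrl.get_obs()))
plan([(.427,-.1536,.026,60)])
```

```text
(np.float64(283.26808689883444), np.float64(233.69871677842664))
at [ 0.4253 -0.1537  0.1283] 60.2
[ 4.27e-01 -1.54e-01  2.60e-02  6.00e+01] -> [-0.14  0.09 10.23] 0.2
```

View pics/w7.png

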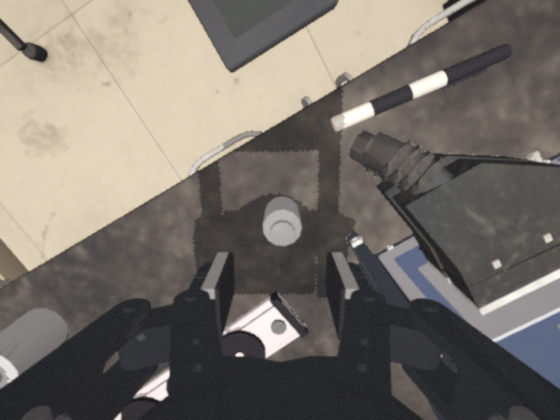

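w2 is at (283,232), but there is a 5 N push in -x, so something may be touching. I'll let it settle and check.

Call:
servo_tool(increments=[[[4.5,0,0,0,0],[4.5,0,0,0,0]]])

```text
t: 9.75
tool_pos: [0.4256, -0.154, 0.1294]
tool_rot: [-0.805, -3.03, 0.001]
contact_force: [-8.3, 0.6, -2.3]
opening: 0.0451
grip_force: 0.0
```

Run:
```python
from h import *
o=ctrl.get_obs();print(o['q'],o['contact_force'],o['wrist_torque'],state(o))
s=ctrl.get_image('side')['img'][20:200,130:310,::-1];cv2.imwrite('pics/s8.png',cv2.resize(s,None,fx=3.3,fy=3.3))
```

```text
[-0.5105817  -0.26578925  2.11486371 -0.00216813  1.29845285 -1.56176226] [-8.34408048  0.59253507 -2.26812774] [-0.14603203  0.89499149  0.27870579] (array([ 0.425635  , -0.15398448,  0.12937413]), np.float64(60.2623417911757))
```

View pics/s8.png

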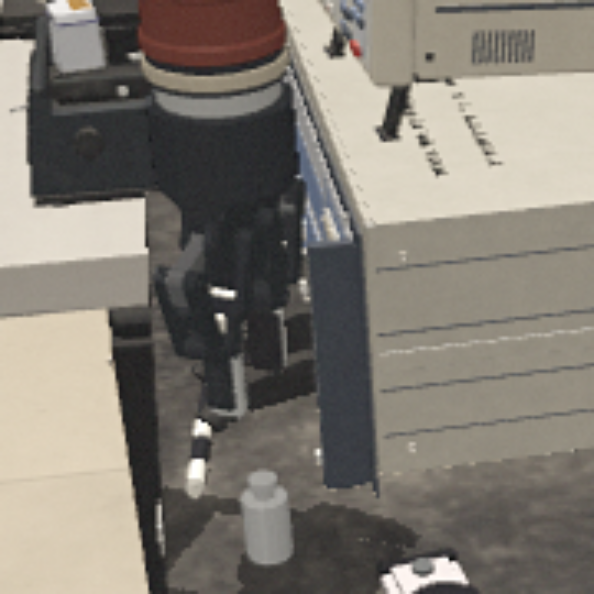

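The finger linkage, which points along 60°, touches the panel corner. I'll go up and use yaw 140° instead, so the fingers run parallel to the corner and the camera faces away.

Call:
servo_tool(increments=[[[4.5,-0.2,-0.3,-2,0],[4.5,-0.2,-0.3,-4,0],[4.5,-0.2,-0.3,-4,-8],[4.5,-0.2,-0.3,-4,-16],[4.5,-0.2,-0.3,-4,-24]]])

```text
t: 10.3
tool_pos: [0.4287, -0.1583, 0.172]
tool_rot: [0.15, 3.136, -0.001]
contact_force: [-0.1, -0.8, 0.2]
opening: 0.0452
grip_force: 0.0
```

Call:
servo_tool(increments=[[[4.5,0,0,0,-8],[4.5,0,0,0,-16],[4.5,0,0,0,-24],[4.5,0,0,0,-32],[4.5,0,0,0,-40]]])

```text
t: 10.8
tool_pos: [0.4286, -0.1582, 0.1717]
tool_rot: [-0.932, 2.999, -0.002]
contact_force: [-0.6, 0.0, 0.2]
opening: 0.045
grip_force: 0.0
```

Call:
servo_tool(increments=[[[4.5,0,0,0,-8],[4.5,0,0,0,-16],[4.5,0,0,0,-16],[4.5,0,0,0,-16]]])

```text
t: 11.2
tool_pos: [0.4283, -0.1579, 0.1714]
tool_rot: [-1.329, 2.846, -0.001]
contact_force: [0.8, 0.1, -0.1]
opening: 0.0452
grip_force: 0.0
```

Run:
```python
from h import *
o=ctrl.get_obs();print(o['q'],o['contact_force'],o['wrist_torque'])
plan([(.427,-.1536,.026,140)])
```

```text
[-5.16674116e-01 -3.08758484e-01  2.07509376e+00  1.30891183e-04
  1.37419425e+00 -2.96102357e+00] [ 0.78451984  0.10914282 -0.11532088] [ 0.00135315 -0.01181405  0.02423174]
at [ 0.4283 -0.1579  0.1714] 140.0
[ 4.27e-01 -1.54e-01  2.60e-02  1.40e+02] -> [-0.25  0.38 14.54] 0.0
```

Call:
servo_tool(increments=[[[4.5,-0.2,0.4,3,0],[4.5,-0.2,0.4,6,0],[4.5,-0.2,0.4,7,0],[4.5,-0.2,0.4,7,0]]])

```text
t: 11.6
tool_pos: [0.425, -0.1529, 0.0992]
tool_rot: [1.331, -2.843, -0.005]
contact_force: [-0.3, -0.3, -0.2]
opening: 0.0448
grip_force: 0.0
```

Run:
```python
from h import *
o=ctrl.get_obs();plan([(.427,-.1536,.027,140)])
d=ctrl.get_image('wrist');cv2.imwrite('pics/w9.png',d['img'][:,:,::-1]);print(o['contact_force'],proj(d,(.427,-.1536,.054),o))
```

```text
at [ 0.425  -0.1529  0.0992] 140.2
[ 4.27e-01 -1.54e-01  2.70e-02  1.40e+02] -> [-0.07 -0.2   7.22] 0.2
[-0.26846237 -0.27006154 -0.24928611] (np.float64(275.9415746215808), np.float64(251.60106068004362))
```

View pics/w9.png

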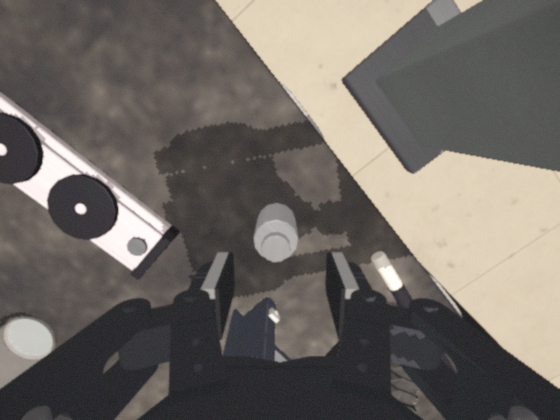

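w2's knob is at (276,247), centred between the fingers, and the panel is behind, clear of both. I'll go down in two checked steps.

Call:
servo_tool(increments=[[[4.5,0.2,0,2,0],[4.5,0.2,0,3.5,0],[4.5,0.2,0,4.5,0],[4.5,0.2,0,4.5,0]]])

```text
t: 12.05
tool_pos: [0.4247, -0.1549, 0.0557]
tool_rot: [1.333, -2.844, -0.001]
contact_force: [-0.4, -0.1, -0.5]
opening: 0.0452
grip_force: 0.0
```

Call:
servo_tool(increments=[[[4.5,0,0,1,0],[4.5,0,0,2,0],[4.5,0,0,2.6,0],[4.5,0,0,2.6,0]]])

```text
t: 12.45
tool_pos: [0.4239, -0.1545, 0.0286]
tool_rot: [1.333, -2.843, -0.003]
contact_force: [0.3, -0.5, -0.5]
opening: 0.0453
grip_force: 0.0
```

Call:
servo_tool(increments=[[[2,0,-0.1,0,0],[2,0,-0.2,0,0],[2,0,-0.2,0,0],[2,0,-0.2,0,0]]], newtons=50)

```text
t: 12.85
tool_pos: [0.4265, -0.1564, 0.03]
tool_rot: [-1.334, 2.844, -0.001]
contact_force: [0.4, -0.1, -0.4]
opening: 0.0263
grip_force: 49.3
```

Call:
servo_tool(increments=[[[2,0,0,-1,0],[2,0,0,-4,0],[2,0,0,-8,0],[2,0,0,-12,0],[2,0,0,-14,0]]])

```text
t: 13.35
tool_pos: [0.4277, -0.157, 0.1748]
tool_rot: [-1.332, 2.841, -0.009]
contact_force: [0.9, -0.6, -2.3]
opening: 0.0268
grip_force: 49.5
```

Run:
```python
from h import *
o=ctrl.get_obs();print(o['opening'],o['grip_force'],o['contact_force'])
plan([(.48,-.23,.16,125),(.53,-.31,.16,90),(.5355,-.366,.14,48),(.5355,-.366,.1,8.5)])
```

```text
0.026844716330773857 49.52135972678661 [ 0.88302808 -0.55894017 -2.2576555 ]
at [ 0.4277 -0.157   0.1748] 140.3
[  0.48  -0.23   0.16 125.  ] -> [ 2.27 -8.69  1.48] 15.3
[ 0.53 -0.31  0.16 90.  ] -> [ 0.49 -9.42  0.  ] 35
[ 0.536 -0.366  0.14  48.   ] -> [-0.55 -5.6   2.  ] 42
[ 0.536 -0.366  0.1    8.5  ] -> [0. 0. 4.] 39.5
```

Call:
servo_tool(increments=[[[2,0.5,-2,0.4,3],[2,1,-4,0.8,6],[2,1.5,-6,1.2,9],[2,2,-8,1.5,12],[2,2.3,-8.7,1.5,15.3]]])

```text
t: 13.85
tool_pos: [0.4789, -0.2306, 0.155]
tool_rot: [0.939, -2.998, 0.0]
contact_force: [0.6, 0.2, -2.1]
opening: 0.0264
grip_force: 49.6
```

Call:
servo_tool(increments=[[[2,0.1,-2,0,7],[2,0.2,-4,0,14],[2,0.3,-6,0,21],[2,0.4,-8,0,28],[2,0.5,-9.4,0,35]]])

```text
t: 14.35
tool_pos: [0.5286, -0.3104, 0.1554]
tool_rot: [0.01, 3.141, -0.0]
contact_force: [-0.2, -0.2, -1.2]
opening: 0.0266
grip_force: 49.6
```

Call:
servo_tool(increments=[[[2,-0.1,-1.5,0,8.4],[2,-0.3,-3,0,16.8],[2,-0.5,-4.5,0,25.2],[2,-0.6,-5.4,0,33.6],[2,-0.6,-5.4,0,42]]])

```text
t: 14.85
tool_pos: [0.534, -0.3646, 0.1554]
tool_rot: [1.138, 2.928, -0.001]
contact_force: [0.4, -0.2, -1.7]
opening: 0.0264
grip_force: 49.6
```

Call:
servo_tool(increments=[[[2,0,0,0,8],[2,0,0,0,16],[2,0,0,2,24],[2,0,0,4,32],[2,0,0,6,39.5]]])

```text
t: 15.35
tool_pos: [0.5342, -0.3635, 0.095]
tool_rot: [2.058, 2.373, -0.0]
contact_force: [1.0, 1.7, -1.4]
opening: 0.0265
grip_force: 49.6
```

Call:
servo_tool(increments=[[[2,0,0,0,0],[2,0,0,0,0]]])

```text
t: 15.55
tool_pos: [0.534, -0.3633, 0.0951]
tool_rot: [-2.048, -2.381, 0.0]
contact_force: [-0.7, -0.9, -0.4]
opening: 0.0265
grip_force: 49.6
```

Run:
```python
from h import *
plan([(.5365,-.3635,.06,8.5)])
o=ctrl.get_obs();d=ctrl.get_image('side');print(o['opening'],proj(d,o['tool_pos']))
u,v=map(int,proj(d,o['tool_pos']));cv2.imwrite('pics/s10.png',cv2.resize(d['img'][max(0,v-65):v+85,max(0,u-100):u+100,::-1],None,fx=3,fy=3))
```

```text
at [ 0.534  -0.3633  0.0951] 8.6
[ 0.536 -0.364  0.06   8.5  ] -> [-0.05  0.25  3.51] 0.1
0.026537221979186315 (np.float64(284.3028652729593), np.float64(204.444283208564))
```

View pics/s10.png

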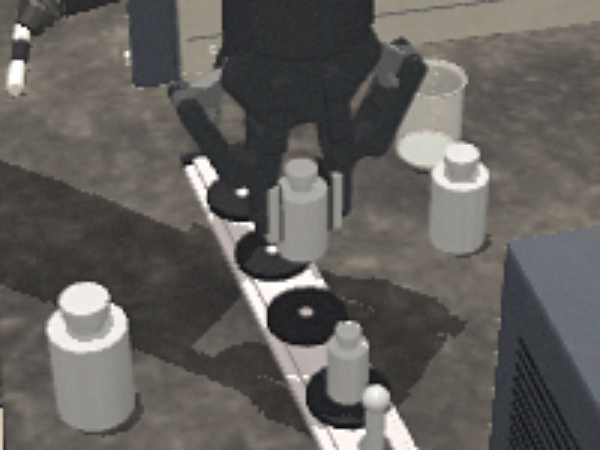

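w2 is upright in the grip and w1 stands on pad d with its knob at (347,330). I'll lower w2 onto pad c by feel.

Call:
servo_tool(increments=[[[2,0,0.1,1.5,0],[2,0,0.2,3,0],[2,0,0.2,4,0],[2,0,0.2,4.3,0],[2,0,0.2,4.3,0]]])

```text
t: 16.1
tool_pos: [0.5355, -0.3626, 0.0504]
tool_rot: [-2.05, -2.377, 0.0]
contact_force: [-0.7, -0.3, -1.3]
opening: 0.0264
grip_force: 49.6
```

Call:
servo_tool(increments=[[[2,0,0,0.1,0],[2,0,0,0.2,0],[2,0,0,0.2,0]]])

```text
t: 16.4
tool_pos: [0.5363, -0.3634, 0.0503]
tool_rot: [2.051, 2.378, 0.0]
contact_force: [-0.1, -0.1, -1.2]
opening: 0.0265
grip_force: 49.6
```

Call:
servo_tool(increments=[[[2,0,0,0.1,0],[2,0,0,0.2,0],[2,0,0,0.2,0]]])

```text
t: 16.7
tool_pos: [0.5363, -0.3633, 0.0481]
tool_rot: [2.051, 2.379, -0.0]
contact_force: [0.0, 0.0, -1.1]
opening: 0.0265
grip_force: 49.8
```

Call:
servo_tool(increments=[[[2,0,0,0.1,0],[2,0,0,0.15,0],[2,0,0,0.15,0]]])

```text
t: 17.0
tool_pos: [0.5363, -0.3634, 0.048]
tool_rot: [-2.052, -2.379, 0.0]
contact_force: [-3.0, 2.3, 7.4]
opening: 0.0265
grip_force: 50.7
```

Call:
servo_tool(increments=[[[2,0,0,0.1,0],[2,0,0,0.1,0],[2,0,0,0.1,0]]])

```text
t: 17.3
tool_pos: [0.5363, -0.3634, 0.048]
tool_rot: [-2.051, -2.379, 0.001]
contact_force: [-5.3, 4.2, 12.2]
opening: 0.0265
grip_force: 51.2
```

Call:
servo_tool(increments=[[[2,0,0,-0.2,0],[4.5,0,0,-0.2,0],[4.5,0,0,-0.2,0],[4.5,0,0,-0.2,0]]])

```text
t: 17.7
tool_pos: [0.536, -0.3631, 0.047]
tool_rot: [-2.052, -2.379, 0.0]
contact_force: [-0.3, -0.1, 0.6]
opening: 0.0454
grip_force: 0.0
```

Call:
servo_tool(increments=[[[4.5,0,0,-1,0],[4.5,0,0,-4,0],[4.5,0,0,-8.5,0],[4.5,0,0,-11,0],[5,2,4.5,-11,0]]])

```text
t: 18.2
tool_pos: [0.578, -0.3415, 0.1648]
tool_rot: [2.052, 2.365, -0.002]
contact_force: [1.1, -0.6, 0.4]
opening: 0.05
grip_force: 0.0
```

Call:
servo_tool(increments=[[[5.5,1.5,3.5,0,0],[5.5,3.1,7,0,0],[5.5,3.1,7,0,0],[5.5,3.1,7,0,0]]])

```text
t: 18.6
tool_pos: [0.6428, -0.2953, 0.1576]
tool_rot: [2.05, 2.38, -0.001]
contact_force: [-0.9, -0.3, 0.3]
opening: 0.055
grip_force: 0.0
```

Run:
```python
from h import *
o=ctrl.get_obs();plan([(.6424,-.2959,.035,8.5)])
d=ctrl.get_image('wrist');cv2.imwrite('pics/w11.png',d['img'][:,:,::-1])
print(proj(d,(.6424,-.2959,.064),o))
g=cv2.GaussianBlur(cv2.cvtColor(d['img'],cv2.COLOR_RGB2GRAY),(3,3),0)
c=cv2.HoughCircles(g[100:330,200:380],cv2.HOUGH_GRADIENT,1,10,param1=80,param2=14,minRadius=8,maxRadius=30);print(None if c is None else c[0][:6]+[200,100,0])
```

```text
at [ 0.6428 -0.2953  0.1576] 8.5
[ 0.642 -0.296  0.035  8.5  ] -> [-0.05 -0.04 12.26] 0.0
(np.float64(280.35723906822307), np.float64(220.94623291286157))
[[279.5        216.5         21.79999924]
 [280.5        202.5         20.20000076]
 [304.5        105.5         25.79999924]
 [315.5        102.5         22.10000038]
 [359.5        281.5         17.39999962]
 [316.5        264.5         20.10000038]]
```

View pics/w11.png

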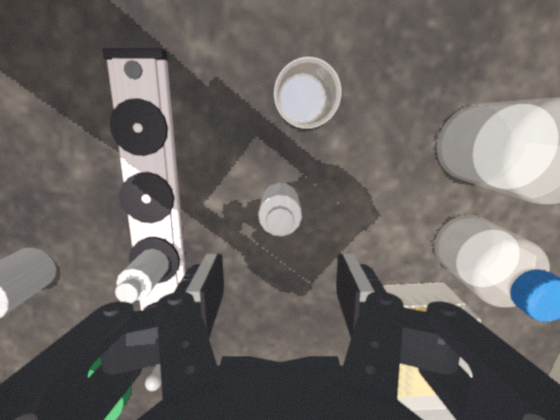

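w3's knob is at (280,218), centred, and the beaker at (308,93) is clear. I'll go down and grasp.

Call:
servo_tool(increments=[[[5.5,0,0,4,0],[5.5,0,0,8,0],[5.5,0,0,11,0],[5.5,0,0,12.3,0],[5.5,0,0,12.3,0]]])

```text
t: 19.15
tool_pos: [0.6401, -0.2958, 0.0318]
tool_rot: [-2.05, -2.374, 0.002]
contact_force: [-0.3, 0.7, 0.4]
opening: 0.0552
grip_force: 0.0
```

Call:
servo_tool(increments=[[[5.5,0,0,0,0],[2.5,0,0,0,0],[2.5,0,0,0,0],[2.5,0,0,0,0],[2.5,0,0,0,0]]], newtons=70)

```text
t: 19.65
tool_pos: [0.6439, -0.297, 0.0376]
tool_rot: [2.049, 2.376, 0.0]
contact_force: [-2.6, 0.2, 6.5]
opening: 0.0319
grip_force: 70.6
```

Call:
servo_tool(increments=[[[2.5,0,0,-0.5,0],[2.5,0,0,-2,0],[2.5,0,0,-5,0],[2.5,0,0,-8,0],[2.5,0,0,-9,0]]])

```text
t: 20.15
tool_pos: [0.6442, -0.2967, 0.1292]
tool_rot: [2.047, 2.374, 0.002]
contact_force: [1.6, -0.3, -3.2]
opening: 0.0319
grip_force: 70.0
```

Call:
servo_tool(increments=[[[2.5,0,0,0,0]]])

```text
t: 20.25
tool_pos: [0.6436, -0.2964, 0.1272]
tool_rot: [2.049, 2.376, 0.001]
contact_force: [-0.5, -0.1, -4.8]
opening: 0.0319
grip_force: 70.0
```

Run:
```python
from h import *
plan([(.5278,-.3072,.127,8.5),(.5278,-.3072,.062,8.5)])
```

```text
at [ 0.6436 -0.2964  0.1272] 8.5
[ 0.528 -0.307  0.127  8.5  ] -> [  0.64 -11.62   0.02] -0.0
[ 0.528 -0.307  0.062  8.5  ] -> [0.  0.  6.5] 0.0
```

Call:
servo_tool(increments=[[[2.5,0.2,-4,0,0],[2.5,0.4,-8,0,0],[2.5,0.6,-11.6,0,0],[2.5,0.6,-11.6,0,0],[2.5,0.6,-11.6,2,0]]])

```text
t: 20.75
tool_pos: [0.527, -0.3077, 0.1053]
tool_rot: [2.051, 2.375, 0.001]
contact_force: [1.7, -0.5, -3.0]
opening: 0.0323
grip_force: 71.1
```

Call:
servo_tool(increments=[[[2.5,0,0,2,0],[2.5,0,0,4,0],[2.5,0,0,4.6,0],[2.5,0,0,4.6,0],[2.5,0,0,4.6,0]]])

```text
t: 21.25
tool_pos: [0.5268, -0.3067, 0.0576]
tool_rot: [-2.051, -2.379, -0.0]
contact_force: [-0.1, 0.2, -3.7]
opening: 0.0324
grip_force: 71.0
```

Call:
servo_tool(increments=[[[2.5,0,0,0.1,0],[2.5,0,0,0.2,0],[2.5,0,0,0.2,0]]])

```text
t: 21.55
tool_pos: [0.5267, -0.3068, 0.0562]
tool_rot: [-2.052, -2.379, 0.0]
contact_force: [0.2, 0.5, -3.3]
opening: 0.0322
grip_force: 71.0
```

Call:
servo_tool(increments=[[[2.5,0,0,0.1,0],[2.5,0,0,0.15,0],[2.5,0,0,0.15,0]]])

```text
t: 21.85
tool_pos: [0.5269, -0.307, 0.0556]
tool_rot: [2.052, 2.379, -0.0]
contact_force: [-2.6, 1.9, 2.5]
opening: 0.0318
grip_force: 71.6
```

Call:
servo_tool(increments=[[[2.5,0,0,0.1,0],[2.5,0,0,0.15,0],[2.5,0,0,0.15,0]]])

```text
t: 22.15
tool_pos: [0.527, -0.3071, 0.0556]
tool_rot: [-2.051, -2.379, 0.0]
contact_force: [-6.1, 4.0, 11.2]
opening: 0.0323
grip_force: 72.7
```

Call:
servo_tool(increments=[[[2.5,0,0,-0.2,0],[5,0,0,-0.2,0],[5,0,0,-0.2,0],[5,0,0,-0.2,0]]])

```text
t: 22.55
tool_pos: [0.527, -0.3072, 0.0555]
tool_rot: [2.051, 2.378, 0.0]
contact_force: [-0.3, -0.1, 0.7]
opening: 0.0501
grip_force: 0.0
```

Call:
servo_tool(increments=[[[5,0,0,-1,0],[5,0,0,-4,0],[5,0,0,-8.5,0],[6,0,0,-12,0],[6,-1,-4,-12,0]]])

```text
t: 23.05
tool_pos: [0.4939, -0.3245, 0.1842]
tool_rot: [2.037, 2.372, 0.002]
contact_force: [-0.5, -1.7, -0.1]
opening: 0.0598
grip_force: 0.0
```

Call:
servo_tool(increments=[[[6.5,-3,-4,0,0],[6.5,-6.1,-8.5,0,0],[6.5,-6.1,-8.5,0,0],[6.5,-6.1,-8.5,0,0]]])

```text
t: 23.45
tool_pos: [0.4128, -0.3965, 0.1761]
tool_rot: [2.054, 2.375, 0.0]
contact_force: [-0.3, -0.0, -0.4]
opening: 0.0649
grip_force: 0.0
```

Run:
```python
from h import *
o=ctrl.get_obs();d=ctrl.get_image('wrist')
print(proj(d,(.4145,-.396,.076),o),proj(d,(.4145,-.396,.058),o))
g=cv2.cvtColor(d['img'],cv2.COLOR_RGB2GRAY)
c=cv2.HoughCircles(cv2.GaussianBlur(g,(3,3),0)[120:330,200:380],cv2.HOUGH_GRADIENT,1,8,param1=80,param2=16,minRadius=10,maxRadius=45);print(None if c is None else c[0][:6]+[200,120,0])
m=(g[100:330,225:335]>115).astype(np.uint8);n,l,s,k=cv2.connectedComponentsWithStats(m)
print([(s[i],k[i]+[225,100]) for i in range(1,n) if s[i][4]>200])
t=ctrl.get_image('top');g=cv2.cvtColor(t['img'],cv2.COLOR_RGB2GRAY)
for y in range(190,270,60):pass
plan([(.4145,-.396,.04,8.5)])
```

```text
(np.float64(283.0960345770392), np.float64(217.18051404761775)) (np.float64(282.8261771248678), np.float64(210.38178036868766))
[[281.5        213.5         25.70000076]
 [282.5        198.5         22.39999962]
 [282.5        221.5         16.29999924]
 [319.5        329.5         38.09999847]
 [313.5        319.5         28.        ]
 [290.5        218.5         15.19999981]]
[(array([   0,    0,   16,  146, 1186], dtype=int32), array([229.74367622, 149.81365936])), (array([  31,   76,   52,   62, 2472], dtype=int32), array([281.71278317, 207.68122977])), (array([  55,  201,   55,   29, 1180], dtype=int32), array([309.86355932, 315.70084746])), (array([ 30, 203,  18,  21, 222], dtype=int32), array([263.68468468, 314.95495495]))]
at [ 0.4141 -0.3951  0.1757] 8.5
[ 0.414 -0.396  0.04   8.5  ] -> [-0.09  0.02 13.57] -0.0
```

Call:
servo_tool(increments=[[[6.5,-0.3,0,4,0],[6.5,-0.3,0,8,0],[6.5,-0.3,0,12,0],[6.5,-0.3,0,13.5,0],[6.5,-0.3,0,13.5,0]]])

```text
t: 24.05
tool_pos: [0.4135, -0.3959, 0.0376]
tool_rot: [-2.046, -2.376, -0.002]
contact_force: [-0.3, -0.4, 0.8]
opening: 0.0646
grip_force: 0.0
```

Call:
servo_tool(increments=[[[6.5,0,0,0,0],[3.2,0,0,0,0],[3.2,0,0,0,0],[3.2,0,0,0,0],[3.2,0,0,0,0]]], newtons=90)

```text
t: 24.55
tool_pos: [0.4155, -0.4002, 0.0435]
tool_rot: [2.048, 2.375, -0.001]
contact_force: [0.7, 1.2, 6.4]
opening: 0.0401
grip_force: 91.6
```

Call:
servo_tool(increments=[[[3.2,0,0,-0.5,0],[3.2,0,0,-2,0],[3.2,0,0,-5,0],[3.2,0,0,-9,0],[3.2,0,0,-12,0]]])

```text
t: 25.05
tool_pos: [0.4139, -0.3985, 0.1628]
tool_rot: [2.051, 2.378, -0.0]
contact_force: [0.7, -0.3, -4.0]
opening: 0.04
grip_force: 91.6
```

Call:
servo_tool(increments=[[[3.2,0,0,0,0],[3.2,0,0,0,0]]])

```text
t: 25.25
tool_pos: [0.4138, -0.3983, 0.1603]
tool_rot: [2.052, 2.379, -0.0]
contact_force: [-0.2, 1.4, -4.7]
opening: 0.0401
grip_force: 91.6
```

Run:
```python
from h import *
plan([(.43,-.249,.16,8.5),(.519,-.249,.16,8.5),(.519,-.249,.068,8.5)])
```

```text
at [ 0.4138 -0.3983  0.1603] 8.4
[ 0.43  -0.249  0.16   8.5  ] -> [14.53  3.8   0.03] -0.1
[ 0.519 -0.249  0.16   8.5  ] -> [-1.32  8.8   0.  ] 0.0
[ 0.519 -0.249  0.068  8.5  ] -> [0.  0.  9.2] 0.0
```

Call:
servo_tool(increments=[[[3.2,4,0.8,0,0],[3.2,8,1.6,0,0],[3.2,12,2.8,0,0],[3.2,14.5,3.8,0,0],[3.2,14.5,3.8,0,0]]])

```text
t: 25.75
tool_pos: [0.4288, -0.2451, 0.1563]
tool_rot: [-2.043, -2.377, -0.001]
contact_force: [-0.3, -0.9, -5.6]
opening: 0.0397
grip_force: 91.7
```

Call:
servo_tool(increments=[[[3.2,-0.6,4,0,0],[3.2,-1.3,8,0,0],[3.2,-1.3,8.8,0,0],[3.2,-1.3,8.8,3,0],[3.2,-1.3,8.8,6,0]]])

```text
t: 26.25
tool_pos: [0.5189, -0.2497, 0.0983]
tool_rot: [-2.051, -2.378, 0.001]
contact_force: [0.2, -0.4, -4.5]
opening: 0.0396
grip_force: 93.1
```

Call:
servo_tool(increments=[[[3.2,0,0,2,0],[3.2,0,0,3,0],[3.2,0,0,3,0],[3.2,0,0,3,0]]])

```text
t: 26.65
tool_pos: [0.5192, -0.2498, 0.0705]
tool_rot: [2.052, 2.379, -0.0]
contact_force: [0.6, -0.2, -3.9]
opening: 0.0399
grip_force: 93.0
```

Run:
```python
from h import *
plan([(.519,-.249,.062,8.5)])
```

```text
at [ 0.5192 -0.2498  0.0705] 8.4
[ 0.519 -0.249  0.062  8.5  ] -> [ 0.08 -0.01  0.85] -0.1
```

Contact is expected at a TCP height of about .061.

Call:
servo_tool(increments=[[[3.2,0,0,0.3,0],[3.2,0,0,0.6,0],[3.2,0,0,0.7,0],[3.2,0,0,0.7,0]]])

```text
t: 27.05
tool_pos: [0.5192, -0.2494, 0.0634]
tool_rot: [2.052, 2.379, -0.0]
contact_force: [-1.3, -0.3, -5.9]
opening: 0.0401
grip_force: 93.0
```

Call:
servo_tool(increments=[[[3.2,0,0,0.1,0],[3.2,0,0,0.2,0],[3.2,0,0,0.2,0]]])

```text
t: 27.35
tool_pos: [0.5194, -0.2495, 0.0616]
tool_rot: [2.052, 2.379, 0.0]
contact_force: [-0.8, 0.1, -3.1]
opening: 0.04
grip_force: 93.3
```

Call:
servo_tool(increments=[[[3.2,0,0,0.1,0],[3.2,0,0,0.15,0],[3.2,0,0,0.15,0]]])

```text
t: 27.65
tool_pos: [0.5195, -0.2495, 0.0616]
tool_rot: [-2.051, -2.379, 0.0]
contact_force: [-4.8, 2.6, 7.7]
opening: 0.04
grip_force: 94.3
```

Call:
servo_tool(increments=[[[3.2,0,0,-0.1,0],[6,0,0,-0.1,0],[6,0,0,-0.1,0],[6,0,0,-0.1,0]]])

```text
t: 28.05
tool_pos: [0.5197, -0.2497, 0.0612]
tool_rot: [2.051, 2.378, 0.0]
contact_force: [-1.0, 0.1, 0.0]
opening: 0.0601
grip_force: 0.0
```

Call:
servo_tool(increments=[[[6,0,0,-1,0],[6,0,0,-4,0],[6,0,0,-8.5,0],[6,0,0,-12,0],[6,0,0,-14,0]]])

```text
t: 28.55
tool_pos: [0.5207, -0.2504, 0.2061]
tool_rot: [2.047, 2.374, 0.001]
contact_force: [-0.2, 0.2, 1.3]
opening: 0.0598
grip_force: 0.0
```

Call:
servo_tool(increments=[[[6,0,-4,0,0],[6,0,-8,0,0],[6,0,-12,0,0],[6,0,-12,0,0],[6,0,-12,0,0]]])

```text
t: 29.05
tool_pos: [0.4004, -0.2673, 0.2018]
tool_rot: [2.052, 2.376, 0.0]
contact_force: [0.1, -0.4, -0.2]
opening: 0.0598
grip_force: 0.0
```

Run:
```python
from h import *
P=dict(w4=(.519,-.249,.018,.058,.076),w3=(.5278,-.3072,.018,.049,.064),w2=(.5365,-.366,.018,.041,.054),w1=(.5465,-.4325,.018,.033,.044))
for n in('side','top'):
    d=ctrl.get_image(n);g=cv2.cvtColor(d['img'],cv2.COLOR_RGB2GRAY);m=(g>115).astype(np.uint8);
    for k,(x,y,z,b,h) in P.items():
        pb=proj(d,(x,y,z+b/2));pt=proj(d,(x,y,z+h))
        u,v=map(int,map(round,pb))
        row=g[v,u-22:u+23];col=g[v-30:v+30,u]
        print(n,k,'body',np.round(pb,1),'knobtop',np.round(pt,1))
        if n=='side':print(' row',row.tolist()[::1]);print(' col from',v-30,col.tolist())
        else:
            c=cv2.HoughCircles(g[v-20:v+16,u-16:u+20],cv2.HOUGH_GRADIENT,1,6,param1=80,param2=9,minRadius=3,maxRadius=12)
            print(None if c is None else (c[0][:3]+[u-16,v-20,0]).round(1).tolist())
d=ctrl.get_image('top')
print('beaker rim mean change check',np.round(proj(d,(.64,-.21,.058)),1))
old=cv2.imread('pics/top0.png').astype(int)[:,:,::-1];df=np.abs(d['img'].astype(int)-old).max(2)[130:175,215:250];print('beaker px changed',(df>25).sum(),df.mean())
```

```text
side w4 body [264.6 189.2] knobtop [263.8 167.5]
 row [89, 91, 88, 93, 88, 73, 67, 65, 55, 74, 142, 140, 141, 143, 142, 145, 145, 142, 140, 143, 143, 142, 141, 142, 142, 138, 143, 186, 198, 237, 235, 235, 212, 200, 129, 97, 96, 92, 89, 91, 89, 82, 83, 88, 93]
 col from 159 [143, 140, 164, 119, 121, 144, 236, 233, 232, 235, 233, 238, 240, 161, 141, 146, 142, 138, 139, 139, 154, 160, 239, 234, 214, 148, 141, 141, 143, 143, 141, 143, 143, 141, 140, 140, 137, 156, 220, 239, 239, 239, 238, 222, 167, 139, 137, 139, 133, 138, 145, 143, 142, 141, 135, 132, 131, 132, 132, 137]
side w3 body [275.  209.9] knobtop [274.5 191.4]
 row [187, 252, 135, 15, 22, 32, 31, 41, 44, 48, 57, 100, 143, 138, 137, 140, 140, 140, 143, 143, 144, 142, 143, 145, 146, 142, 137, 140, 139, 128, 114, 100, 106, 114, 117, 117, 119, 116, 112, 108, 103, 100, 100, 102, 104]
 col from 180 [98, 102, 104, 104, 111, 113, 118, 118, 108, 212, 237, 235, 233, 235, 237, 229, 155, 140, 140, 137, 137, 139, 160, 238, 239, 210, 149, 141, 144, 142, 143, 144, 143, 143, 145, 141, 140, 142, 140, 140, 141, 140, 141, 141, 139, 140, 144, 88, 
[... 869 characters left out ...]
88, 83, 87, 88, 88, 89]
 col from 231 [84, 90, 96, 102, 102, 96, 96, 96, 95, 94, 88, 84, 86, 87, 73, 238, 234, 230, 233, 238, 209, 151, 137, 136, 147, 179, 239, 198, 148, 144, 143, 144, 144, 145, 143, 144, 144, 144, 144, 142, 145, 146, 121, 47, 53, 53, 50, 53, 58, 32, 11, 132, 246, 245, 246, 246, 245, 245, 244, 244]
top w4 body [248.1 207.7] knobtop [246.5 205.4]
[[246.5, 206.5, 9.1]]
top w3 body [274.5 204.5] knobtop [274.4 202.3]
[[273.5, 204.5, 7.3]]
top w2 body [300.8 201.3] knobtop [301.8 199.4]
[[300.5, 202.5, 10.3]]
top w1 body [330.1 197.6] knobtop [331.9 195.9]
[[327.5, 199.5, 9.1], [344.5, 196.5, 6.9]]
beaker rim mean change check [231.5 152.7]
beaker px changed 0 5.078095238095238
```

The side view puts every weight within 1–2 px of its pad centre at the right height, and the beaker pixels haven't changed. Handing in.

```bash
python3 -c "
from station import ctrl
print(ctrl.finish_job())"
```

```text
the job is handed in; nothing more can be done
None
```

I set the four weights on the rail pads in order, from weight 1 next to the pin on pad d to weight 4 on pad a, left the beaker in place, and handed the job in at about 29 s; the hand-in returned no verdict.

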